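Clamp a plaster mould: slide the jaw until it binds, then screw it tight

ROBOT

A 6-joint arm with a two-finger parallel gripper is mounted at the origin on a cart in front of the work surface, level with it; the furniture and walls round the work are solid. World frame = base frame: x ahead of the robot, y to its left, z up, the work surface at z = 0. Lengths are in m, angles in degrees, forces in N, time in s.
With the tool pointing down it reaches from about 0.4 to 0.825 m from the base axis. Payload 7 kg.
Tool frame: the origin (TCP) lies midway between the tips of the shut fingers; the grasp point (between the pads) lies 19 mm behind it; z points along the fingers, y is the line along which they close (so a half turn about z gives the same grasp; the last joint's range is limited). The gripper opens to 88 mm and grips with 3 to 60 N. Pads are 19 mm wide; open, the fingers measure 130 mm over their backs; the gripper's body (78 mm by 193 mm) begins 47 mm behind the grasp point.
Start: joints at [87.496, 20.546, 0.682, 0, -70.136, -16.507], TCP at [0.22, 0.638, 0.227] pointing down, gripper open.
Joint ranges: [-176.03, 176.03], [-82.01, 121.73], [-58.28, 71.71], [-173.87, 95.51], [-174.79, -0.11], [-173.66, 173.66]. Speed limits (degrees/s): [136.94, 136.94, 172.46, 180, 180, 180].

INTERFACE

Orientations are given as [roll, pitch, yaw] about the fixed x, y, z axes, in that order (R = Rz(yaw) Ry(pitch) Rx(roll)).
In Python, from plant import telemetry, viewer, workorder gives the robot as it stands. The module is installed in compiled form; this text tells all that it offers.
- The arm moves only by the tool carry_out, never from a script. Its argument "rows" is a list of rows, each a list of 6 numbers: the shift along the tool's x, y, z in m, then the turn, a rotation vector about the tool's x, y, z in rad. In form: [[tx, ty, tz, ax, ay, az], ...]. A call has 1 to 8 rows; each row is the pose to reach, as a shift and turn from the pose commanded when the call began, along the tool's axes at that moment; what a row does not reach only later rows make up. A row lasts 1/8 s, in which the tool goes at most 62.5 mm and 10.7 degrees, less where a joint would pass 70% of its speed; a pose out of reach is approached as far as the arm can. A call with a gripper value outside its range is refused whole. "grip" is the gripper's target within -1 to 1 (fully open at 1, half-way at 0, shut at -1), set as the call begins (left out, the last holds). The fingers move at their own pace and stop on an object; the grip force is fixed at half the most. Time passes only in rows, so rows that repeat a pose let the fingers close. It gives the time, the measured TCP pose, the force, the opening and the grip force at its end, in the units of the state.
- telemetry.get_obs(): the state, without advancing time (a new reading comes with each control period).
- viewer.snapshot(name): name is "scene" or "top"; returns the picture (384x512x3 uint8, red, green, blue); there is no depth.
- viewer.camera_info(name): a dict with "intrinsics" (3x3 intrinsics, pixels), "k1" (the pictures are not rectified: a ray, as slopes to the right and down, at radius r is drawn at 1 + k1 r^2 times it, then the intrinsics apply), "extrinsics" (4x4, takes a point from camera to world coordinates). Camera axes: x right, y down, z forward; pixel columns grow to the right and rows downward; lengths in m; the calibration is good to about 2 mm. A picture is of the moment at which its call begins. camera_info takes no time and is no camera call.
- workorder.close_job(): hands the job in; it is judged then, once.
The state is a dict: "clock": time; "joint_pos": joint angles; "qvel": joint speeds; "tau": joint torques, N m; "tool_pos": TCP position; "orientation": TCP orientation; "force": force on the tool from outside, world axes, zero at the start; "moment": the same for the moment, N m; "opening": finger opening in m; "gripper_force": force on a finger pad.
Only numpy, scipy, OpenCV 4.12 (cv2) and the standard library are available. Lean on these libraries where they do the work, as an engineer would, in place of code of your own. Each camera call takes 0.05 s, during which the arm holds its last target. There are 200 camera calls.

TASK

The closed two-part plaster mould lies ready on the wooden bed of the upright bar clamp. Push the clamp's free jaw down its bar, slowly and close to the bar, until its foot presses on the mould and the jaw tilts and jams on the bar; then let go, take the T-handle on top and screw it tight with about a quarter of a turn clockwise seen from above. Plaster is brittle: do not ram the foot onto the mould, do not overtighten, and leave the mould and the things around it where they are.

Things in the scene. Friction and masses are not known exactly. Their poses are not given: they have to be found in the camera images.
- clamp: Bar clamp, fixed. Wooden bed 240 x 130 x 18 mm; origin at the centre of its underside, x along the bed towards the bar, z up. Upright flat steel bar (10 mm along x, 24 mm along y) stands at x = +85 mm, its top 176 mm above the worktop. The jaw reaches from the bar towards -x, over the mould.
- slider (a joint): How far the jaw has slid down the bar from the top of its travel, m, 0 to 0.075, positive down. Friction holds it where it is left. Pushed down on the push_plate it slides with about 5 to 9 N; pushed out at the handle end it jams on the bar and does not slide.
- jaw (a joint): Tilt of the jaw on the bar, rad: about -0.03 while it hangs free (foot end sags), over +0.03 once the work has pushed the foot end up and the jaw is bound. From first touch to binding the slider moves about 6 mm more at little force, then the push needed rises steeply. A push of 14 to 20 N binds it well and leaves about 10 N on the mould; much harder rams it.
- push_plate (a point): Centre of the flat top of the jaw's steel head where it is pushed: a plate 36 mm (x, along the jaw) by 44 mm (y), at x = -29 mm from the bar's centre line. Frame: x towards the bar, z up. The bar rises up to 55 mm above this plate when the jaw is down; handle and bar leave 60 mm free between them along x.
- handle_grip (a point): Centre of the wooden T-handle: a bar 46 mm long (this point's x), 12 mm thick (y), 28 mm high (z), standing on the screw 81 mm from push_plate towards -x of the clamp, its centre 28 mm above that plate. It turns about the upright screw axis through this point. Gripped from above across the 12 mm.
- handle (a joint): Turn of the T-handle, rad, 0 at start, positive clockwise seen from above (tightening), 0 to 4.5; the screw goes 3.5 mm down a radian. Turning takes 0.2 N m free; with the jaw bound each radian adds about 18 N on the mould and 0.06 N m. If the jaw was not bound first, some 1.7 rad are lost in slack. It stays as left.
- foot_face (a point): Centre of the underside of the round foot (32 mm diameter, rubber) on the lower end of the screw, 50 mm below push_plate at the start; this face presses on the mould.
- foot: The round rubber foot itself, 32 mm diameter, 9 mm high; origin at the centre of its underside.
- mould: Closed two-part plaster mould, a loose block 100 x 90 x 52 mm with a seam round its middle, lying on the bed under the foot; origin at the centre of its underside. The foot may press on it by no more than 30 N while the jaw is pushed; tight is 18 to 55 N; it cracks at 65 N.
- mould_top (a point): Centre of the mould's flat top face, 52 mm above its underside.
- slip_jar: Bystander: plastic jar 65 mm wide, 92 mm tall, origin under its centre.
- spray_bottle: Bystander: spray bottle 185 mm tall, origin under its centre.
- dome: Bystander: cast dome with a maze pattern, 100 mm wide, 53 mm tall, origin under its centre.
- plaster_block: Bystander: plain plaster block 45 x 90 x 30 mm, origin under its centre.
- petal: Bystander: thin cast petal 64 x 71 x 11 mm, origin under its centre.
- cuff: Bystander: small curved cast part 46 x 36 x 15 mm, origin under its centre.
Not all that is in view belongs to the job. What is shaped like the mould but green is not meant.

How it is judged (in metres and radians):
On the way:
1. the jaw has been slid down, its foot bears on the mould and it is tilted and bound on the bar, with the handle not yet turned (contact force between foot and mould above 2.5 N and value of joint jaw above 0.015 rad and value of joint handle below 0.25 rad), for 0.2 s.
At the end, for the whole second after the job is handed in: The jaw is bound on the bar (tilt over 0.015 rad), the handle has been turned at least 0.5 rad clockwise, the foot presses on the mould with 18 to 55 N, and the mould lies still within 12 mm of where it was (contact force between foot and mould between 18 and 55 N and value of joint jaw above 0.015 rad and value of joint handle above 0.5 rad and distance of mould from where it was at the start of the episode below 0.012 m and linear speed of mould below 0.02 m/s); the robot touches nothing.
It fails at once if the foot presses on the mould with more than 65 N: it cracks (contact force between foot and mould above 65 N).
It fails at once if the foot is rammed onto the mould with more than 30 N before the handle is turned (contact force between foot and mould above 30 N and value of joint handle below 0.15 rad).
It fails at once if the mould is shifted by more than 20 mm (distance of mould from where it was at the start of the episode above 0.02 m).
It fails at once if a thing standing around is moved by more than 30 mm (distance of any of slip_jar, spray_bottle, dome, plaster_block, petal, cuff from where it was at the start of the episode above 0.03 m).
It also fails if it takes over 53 s, if anything falls off the work surface, if the arm or the gripper's body presses on something with over 40 N, if the wrist force passes 120 N, or if a joint passes its speed limit or range.

## Working session

There is one attempt and no reset: what is moved stays moved. The work goes in short steps, Python scripts to look and compute and a tool call to move; the robot and the scene stay as the last step left them, time stands still between calls to the robot, and variables do not carry over. Pictures are saved under pics/ and viewed, at most 10 in all, crops included, and the job is handed in when it is done.

Besides the shell and the picture viewer there is one more tool, called as name(argument=value, ...) on one line, values as JSON. carry_out: Moves the arm, as the interface text tells. Its arguments: {"type":"object","properties":{"rows":{"type":"array"},"grip":{"type":"number"}},"required":["rows"]}

```bash
mkdir -p pics; python3 - <<'E'
from plant import telemetry, viewer
import cv2,numpy as np
for n in("scene","top"):
    im=viewer.snapshot(n); cv2.imwrite(f"pics/{n}0.png",cv2.resize(im[:,:,::-1],(800,600),interpolation=cv2.INTER_CUBIC))
    cv2.imwrite(f"{n}0_raw.png",im[:,:,::-1])
    i=viewer.camera_info(n); print(n,np.round(i["intrinsics"],1).tolist(),i["k1"],np.round(i["extrinsics"],3).tolist())
o=telemetry.get_obs(); print(o)
E
```

```text
scene [[483.4, 0.0, 258.7], [0.0, 483.4, 185.0], [0.0, 0.0, 1.0]] 0.048513310469618404 [[0.736, -0.526, 0.426, -0.086], [-0.677, -0.574, 0.461, -0.572], [0.002, -0.628, -0.778, 1.364], [0.0, 0.0, 0.0, 1.0]]
top [[391.9, 0.0, 252.8], [0.0, 391.9, 198.9], [0.0, 0.0, 1.0]] -0.053044903384867496 [[-0.02, -0.983, 0.183, 0.404], [-0.999, 0.024, 0.022, 0.127], [-0.026, -0.183, -0.983, 1.168], [0.0, 0.0, 0.0, 1.0]]
{'clock': 0.1, 'joint_pos': array([ 8.74971080e+01,  2.05870905e+01,  6.39307931e-01, -1.92041139e-02,
       -7.01377687e+01, -1.65081783e+01]), 'qvel': array([ 0.00751906, -0.09685881,  0.19359881,  0.07198634,  0.00693951,
       -0.0528853 ]), 'tau': array([-9.55358300e-04, -5.84163237e+01,  2.93750185e+01,  7.01546699e+00,
        1.01862327e-02, -6.37491348e-05]), 'tool_pos': array([0.21974099, 0.63775283, 0.22571666]), 'orientation': array([ 1.79912845e+02, -7.00203340e-03, -1.90176033e+01]), 'force': array([ 0.52495155,  0.21074301, -0.00863936]), 'moment': array([ 0.00968886, -0.02060319, -0.06213998]), 'gripper_force': 0.0, 'opening': 0.08754259900974128}
```

View pics/scene0.png

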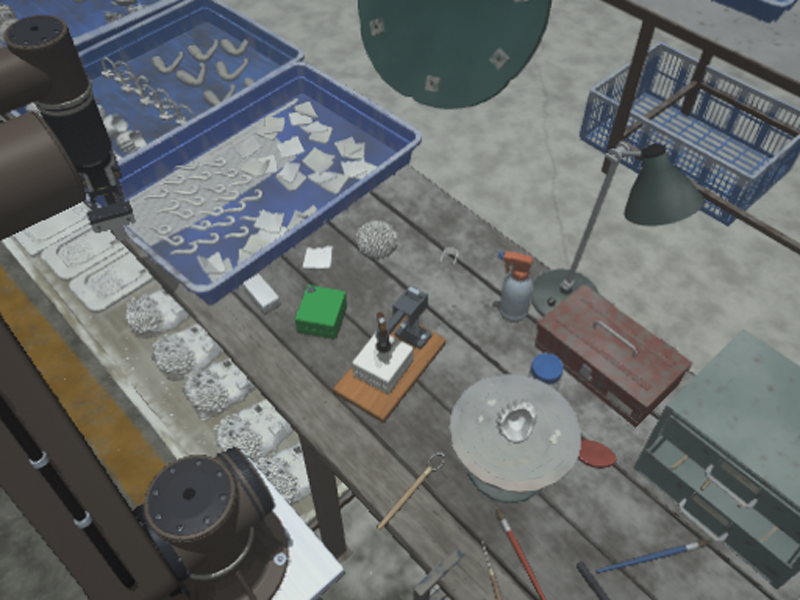

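View pics/top0.png

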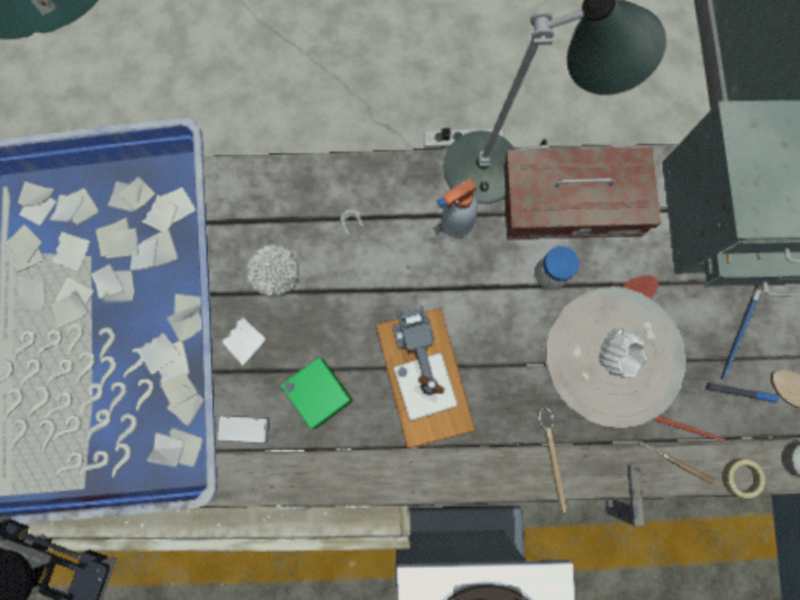

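The overview shows the clamp's bed around (425,377) in the top picture, with the bar head near (413,330) and the handle near (432,385). In the scene picture the bed is around (390,375). I'll enlarge both.

```bash
python3 - <<'E'
import cv2
a=cv2.imread("top0_raw.png")[190:290,235:310]; b=cv2.imread("scene0_raw.png")[178:273,208:293]
cv2.imwrite("pics/tc.png",cv2.resize(a,None,fx=6,fy=6,interpolation=cv2.INTER_CUBIC)); cv2.imwrite("pics/sc.png",cv2.resize(b,None,fx=6,fy=6,interpolation=cv2.INTER_CUBIC))
E
```

```text
(no output)
```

View pics/tc.png

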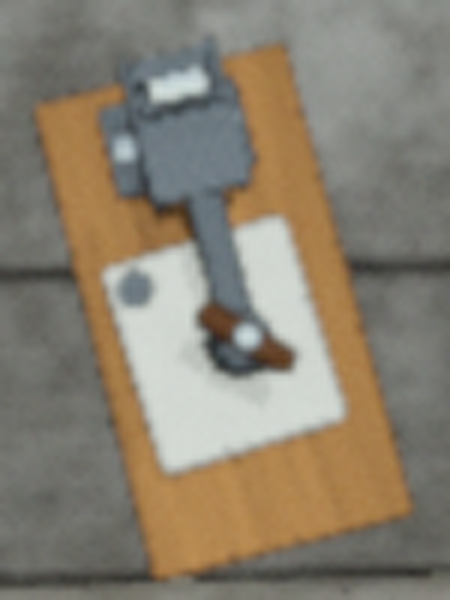

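View pics/sc.png

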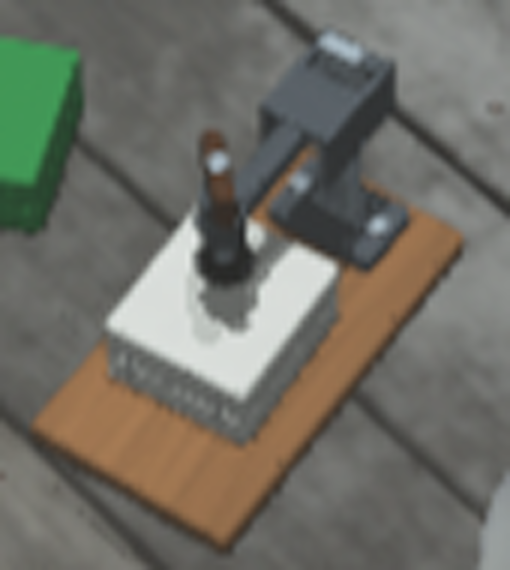

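Top crop: bed corners are at (38,105), (287,43), (411,512) and (157,577), the bar top at (178,87) and the handle centre at (247,337), with its ends near (205,318) and (290,358). Scene crop: bed corners (35,428), (225,548), (462,240), bar top (340,45), handle centre (218,160).

```bash
cat > h.py <<'E'
import numpy as np, cv2
from plant import viewer
C={n:viewer.camera_info(n) for n in("scene","top")}
O={"top":(235,190),"scene":(208,178)}
def ray(n,u,v):
    i=C[n];K=np.array(i["intrinsics"]);E=np.array(i["extrinsics"])
    p=(np.array([u,v])+.5)/6-.5+O[n]
    d=np.array([(p[0]-K[0,2])/K[0,0],(p[1]-K[1,2])/K[1,1]]);s=d.copy()
    for _ in range(20): s=d/(1+i["k1"]*(s@s))
    return E[:3,3],E[:3,:3]@np.r_[s,1]
def onz(n,u,v,z):
    o,d=ray(n,u,v);return o+d*(z-o[2])/d[2]
def tri(t,s):
    a,d=ray("top",*t);b,e=ray("scene",*s)
    k=np.linalg.lstsq(np.c_[d,-e],b-a,rcond=None)[0]
    p,q=a+d*k[0],b+e*k[1];return (p+q)/2,np.linalg.norm(p-q)
E
python3 - <<'E'
from h import *
np.set_printoptions(precision=4,suppress=True)
B=[onz("top",*p,.018) for p in[(38,105),(287,43),(411,512),(157,577)]]
for b in B:print(b)
c=np.mean(B,0);ax=(B[0]+B[1]-B[2]-B[3]);ax2=B[0]+B[3]-B[1]-B[2]
print("c",c,"yaw",np.degrees(np.arctan2(ax[1],ax[0])),np.degrees(np.arctan2(-ax2[0],ax2[1])),"L",[np.linalg.norm(B[i]-B[(i+1)%4]) for i in range(4)])
S=[onz("scene",*p,.018) for p in[(462,240),(225,548),(35,428)]]
for b in S:print("s",b)
print("bar",tri((178,87),(340,45)),onz("top",178,87,.176),onz("scene",340,45,.176))
h=tri((247,337),(218,160));print("handle",h)
z=h[0][2]
e=[onz("top",*p,z) for p in[(205,318),(290,358)]];print("ends",e,np.linalg.norm(e[0]-e[1]),np.degrees(np.arctan2(*(e[0]-e[1])[1::-1])))
u=ax/np.linalg.norm(ax)
print("pred bar xy",c+.085*u,"handle",c+(.085-.11)*u,"plate",c+.056*u)
M=[onz("top",*p,.07) for p in[(103,268),(285,215),(346,412),(168,472)]];print("mould",np.mean(M,0))
# plate corners
print("plate", [tri(t,s) for t,s in[((160,205),(322,138)),((255,180),(262,105))]][:0])
E
```

```text
[0.595  0.1881 0.018 ]
[0.6233 0.0638 0.018 ]
[0.3927 0.0118 0.018 ]
[0.3645 0.1344 0.018 ]
c [0.4939 0.0995 0.018 ] yaw 12.919321747262856 12.871018248354979 L [np.float64(0.12755670548510614), np.float64(0.23640098067596335), np.float64(0.12581147789819644), np.float64(0.2366471937824829)]
s [0.6199 0.0619 0.018 ]
s [0.3911 0.0059 0.018 ]
s [0.364  0.1294 0.018 ]
bar (array([0.5755, 0.1192, 0.1782]), np.float64(0.001670907500721794)) [0.5751 0.1197 0.176 ] [0.5775 0.1201 0.176 ]
handle (array([0.4674, 0.0935, 0.2008]), np.float64(0.002370304870770004))
ends [array([0.4745, 0.1111, 0.2008]), array([0.4575, 0.0769, 0.2008])] 0.03828041775602993 63.523852863137115
pred bar xy [0.5767 0.1185 0.018 ] handle [0.4695 0.0939 0.018 ] plate [0.5484 0.112  0.018 ]
mould [0.4732 0.0998 0.07  ]
plate []
```

carry_out(rows=[[0.03,0.0245,-0.004,0,0,0.162],[0.06,0.049,-0.008,0,0,0.323],[0.09,0.073,-0.012,0,0,0.485],[0.12,0.0975,-0.016,0,0,0.646],[0.15,0.122,-0.02,0,0,0.808],[0.181,0.146,-0.024,0,0,0.97],[0.211,0.171,-0.028,0,0,1.131],[0.241,0.195,-0.03,0,0,1.293]], grip=-1)

```text
clock: 1.1
tool_pos: [0.3846, 0.374, 0.2566]
orientation: [180.0, -0.0, -93.4]
force: [0.8, 0.3, 1.1]
opening: 0.0134
gripper_force: 0.0
```

```bash
cat > go.py <<'E'
import sys,numpy as np
from scipy.spatial.transform import Rotation as R
from plant import telemetry
def go(x,y,z,yaw):
    o=telemetry.get_obs();r=R.from_euler("xyz",o["orientation"],degrees=True)
    t=R.from_euler("xyz",[180,0,yaw],degrees=True)
    print("t",o["clock"],"pos",o["tool_pos"].round(4),o["orientation"].round(2),"F",o["force"].round(2),"M",o["moment"].round(2),"open",round(o["opening"],4),"gf",o["gripper_force"])
    print("shift",r.inv().apply(np.array([x,y,z])-o["tool_pos"]).round(4),"rot",(r.inv()*t).as_rotvec().round(3))
go(*map(float,sys.argv[1:]))
E
python3 go.py .548 .1122 .257 -167.1
```

```text
t 1.1 pos [0.3846 0.374  0.2566] [179.99  -0.   -93.4 ] F [0.75 0.32 1.05] M [ 0.1  -0.14 -0.  ] open 0.0134 gf 0.0
shift [ 0.2517 -0.1786 -0.0004] rot [ 0.    -0.     1.286]
```

carry_out(rows=[[0.0315,-0.0223,0,0,0,0.161],[0.063,-0.0446,0,0,0,0.322],[0.0945,-0.067,0,0,0,0.482],[0.126,-0.0893,0,0,0,0.643],[0.157,-0.1116,0,0,0,0.804],[0.189,-0.134,0,0,0,0.965],[0.22,-0.156,0,0,0,1.125],[0.2517,-0.1786,0,0,0,1.286]])

```text
clock: 2.1
tool_pos: [0.5493, 0.1131, 0.2563]
orientation: [180.0, -0.0, -167.1]
force: [0.2, 1.0, -0.1]
opening: 0.0005
gripper_force: 0.0
```

carry_out(rows=[[0,0,0.02,0,0,0],[0,0,0.04,0,0,0],[0,0,0.06,0,0,0],[0,0,0.07,0,0,0],[0,0,0.07,0,0,0]])

```text
clock: 2.72
tool_pos: [0.5486, 0.1142, 0.186]
orientation: [-180.0, -0.1, -166.8]
force: [-0.2, 0.9, 0.9]
opening: 0.0006
gripper_force: 0.0
```

```bash
python3 go.py .548 .1122 .187 -167.1; python3 - <<'E'
from plant import viewer
import cv2
a=viewer.snapshot("top")[190:290,235:335,::-1]; b=viewer.snapshot("scene")[158:258,208:308,::-1]
import numpy as np
cv2.imwrite("pics/p1.png",cv2.resize(np.hstack([a,b]),None,fx=4,fy=4,interpolation=cv2.INTER_CUBIC))
E
```

```text
t 2.725 pos [0.5486 0.1142 0.186 ] [-1.7997e+02 -8.0000e-02 -1.6677e+02] F [-0.19  0.91  0.91] M [ 0.06 -0.21  0.03] open 0.0006 gf 0.0
shift [ 0.0011 -0.0018 -0.001 ] rot [-0.    -0.001  0.006]
```

View pics/p1.png

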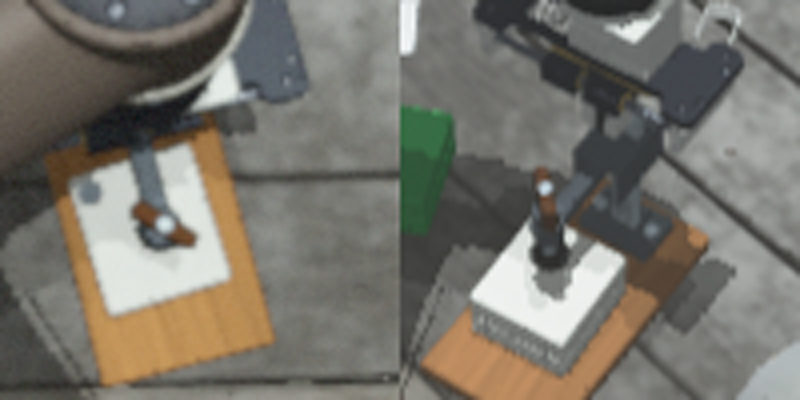

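The fingers are over the jaw head, clear of the bar and of the handle at (545,185). Going down gently.

carry_out(rows=[[0.0005,-0.001,0.005,0,0,0.005],[0.001,-0.0018,0.01,0,0,0.005],[0.001,-0.0018,0.015,0,0,0.005],[0.001,-0.0018,0.02,0,0,0.005],[0.001,-0.0018,0.023,0,0,0.005],[0.001,-0.0018,0.026,0,0,0.005],[0.001,-0.0018,0.029,0,0,0.005],[0.001,-0.0018,0.031,0,0,0.005]])

```text
clock: 3.82
tool_pos: [0.5485, 0.1123, 0.1563]
orientation: [-180.0, 0.0, -167.0]
force: [-2.1, -0.2, 6.3]
opening: 0.0006
gripper_force: 3.8
```

carry_out(rows=[[0,0,0.003,0,0,0],[0,0,0.006,0,0,0],[0,0,0.009,0,0,0],[0,0,0.012,0,0,0],[0,0,0.015,0,0,0],[0,0,0.018,0,0,0],[0,0,0.021,0,0,0],[0,0,0.024,0,0,0]])

```text
clock: 4.82
tool_pos: [0.5485, 0.1123, 0.1324]
orientation: [-180.0, 0.0, -167.0]
force: [-3.4, -0.3, 7.7]
opening: 0.0005
gripper_force: 3.9
```

carry_out(rows=[[0,0,0.002,0,0,0],[0,0,0.004,0,0,0],[0,0,0.006,0,0,0],[0,0,0.008,0,0,0],[0,0,0.009,0,0,0],[0,0,0.01,0,0,0],[0,0,0.011,0,0,0],[0,0,0.011,0,0,0]])

```text
clock: 5.82
tool_pos: [0.549, 0.1125, 0.1207]
orientation: [180.0, 0.1, -167.1]
force: [2.0, 0.6, 2.4]
opening: 0.0002
gripper_force: 1.2
```

carry_out(rows=[[0,0,0.001,0,0,0],[0,0,0.002,0,0,0],[0,0,0.003,0,0,0],[0,0,0.004,0,0,0]])

```text
clock: 6.32
tool_pos: [0.5498, 0.1128, 0.1175]
orientation: [180.0, 0.2, -167.0]
force: [1.9, -0.3, 9.4]
opening: 0.0006
gripper_force: 4.9
```

carry_out(rows=[[0,0,0.0005,0,0,0],[0,0,0.001,0,0,0]])

```text
clock: 6.58
tool_pos: [0.5499, 0.1128, 0.1172]
orientation: [-180.0, 0.2, -167.0]
force: [1.2, 0.7, 12.5]
opening: 0.0005
gripper_force: 6.8
```

carry_out(rows=[[0,0,0.0005,0,0,0],[0,0,0.0005,0,0,0]])

```text
clock: 6.82
tool_pos: [0.55, 0.1128, 0.117]
orientation: [180.0, 0.2, -167.0]
force: [0.6, -0.8, 15.5]
opening: 0.0009
gripper_force: 7.0
```

carry_out(rows=[[0,0,0.0004,0,0,0],[0,0,0.0004,0,0,0]])

```text
clock: 7.08
tool_pos: [0.55, 0.1128, 0.1169]
orientation: [-180.0, 0.2, -167.0]
force: [-0.7, -0.7, 16.7]
opening: 0.0004
gripper_force: 8.0
```

carry_out(rows=[[0,0,0,0,0,0],[0,0,0,0,0,0]])

```text
clock: 7.32
tool_pos: [0.5501, 0.1128, 0.1169]
orientation: [-180.0, 0.2, -167.0]
force: [0.2, -0.4, 16.0]
opening: 0.0
gripper_force: 8.0
```

carry_out(rows=[[0,0,-0.004,0,0,0],[0,0,-0.02,0,0,0],[0,0,-0.045,0,0,0],[0,0,-0.07,0,0,0],[0,0,-0.09,0,0,0],[0,0,-0.1,0,0,0],[0,0,-0.1,0,0,0]])

```text
clock: 8.2
tool_pos: [0.5484, 0.1124, 0.2151]
orientation: [180.0, 0.0, -167.1]
force: [-0.8, -0.2, -0.1]
opening: 0.0005
gripper_force: 0.0
```

```bash
python3 go.py .468 .094 .217 -116.5; python3 - <<'E'
from plant import viewer
import cv2
import numpy as np
a=viewer.snapshot("top")[215:275,245:305,::-1]; b=viewer.snapshot("scene")[190:250,218:278,::-1]
cv2.imwrite("pics/p2.png",cv2.resize(np.hstack([a,b]),None,fx=6,fy=6,interpolation=cv2.INTER_CUBIC))
E
```

```text
t 8.2 pos [0.5484 0.1124 0.2151] [ 1.7998e+02  4.0000e-02 -1.6707e+02] F [-0.77 -0.17 -0.12] M [ 0.1  -0.12 -0.06] open 0.0005 gf 0.0
shift [ 0.0825  0.     -0.002 ] rot [ 0.     0.001 -0.883]
```

View pics/p2.png

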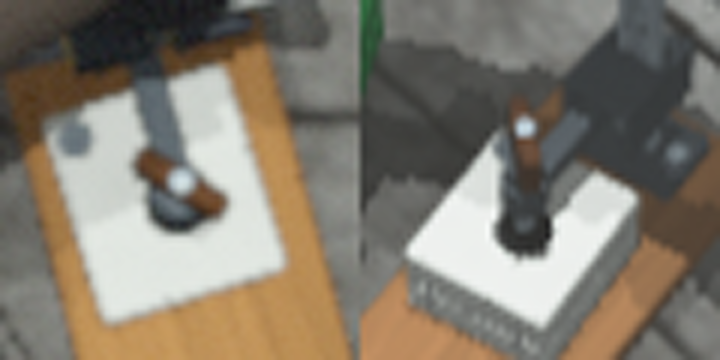

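Foot now sits on the mould. Handle cap is at (182,181) in the top panel with ends near (143,161) and (222,206); in the scene panel it is at (165,127).

```bash
python3 - <<'E'
import h;from h import *
h.O.update(top=(245,215),scene=(218,190))
p=tri((182,181),(165,127));print(p)
e=[onz("top",*q,p[0][2]) for q in[(143,161),(222,206)]];print(e,np.linalg.norm(e[0]-e[1]),np.degrees(np.arctan2(*(e[0]-e[1])[1::-1])))
E
```

```text
(array([0.47221111, 0.0944143 , 0.16223222]), np.float64(0.001794197176962101))
[array([0.4803303 , 0.11128779, 0.16223222]), array([0.4605066 , 0.07824953, 0.16223222])] 0.03852928383585086 59.035291159304705
```

carry_out(rows=[[0.016,0,-0.003,0,0,-0.17],[0.032,0,-0.003,0,0,-0.34],[0.048,0,-0.003,0,0,-0.5],[0.064,0,-0.003,0,0,-0.67],[0.0793,-0.0003,-0.003,0,0,-0.839],[0.0793,-0.0003,-0.003,0,0,-0.839],[0.0793,-0.0003,-0.003,0,0,-0.839]], grip=0)

```text
clock: 9.18
tool_pos: [0.4714, 0.0943, 0.2173]
orientation: [180.0, -0.0, -119.2]
force: [-0.5, -0.5, 0.1]
opening: 0.0437
gripper_force: 0.0
```

```bash
python3 go.py .4712 .0943 .130 -119
```

```text
t 9.175 pos [0.4714 0.0943 0.2173] [ 1.7999e+02 -3.0000e-02 -1.1915e+02] F [-0.45 -0.53  0.08] M [ 0.12 -0.11 -0.01] open 0.0437 gf 0.0
shift [0.0001 0.0001 0.0873] rot [ 0.    -0.    -0.003]
```

carry_out(rows=[[0,0,0.02,0,0,0],[0,0,0.04,0,0,0],[0,0,0.055,0,0,0],[0,0,0.068,0,0,0],[0,0,0.078,0,0,0],[0,0,0.084,0,0,0],[0,0,0.087,0,0,0],[0,0,0.087,0,0,0]])

```text
clock: 10.18
tool_pos: [0.4713, 0.0943, 0.1308]
orientation: [-180.0, 0.0, -119.0]
force: [-0.3, 0.5, -0.0]
opening: 0.044
gripper_force: 0.0
```

```bash
python3 go.py .4712 .0943 .130 -119; python3 - <<'E'
from plant import viewer
import cv2
import numpy as np
a=viewer.snapshot("top")[215:275,245:305,::-1]; b=viewer.snapshot("scene")[190:250,218:278,::-1]
cv2.imwrite("pics/p3.png",cv2.resize(np.hstack([a,b]),None,fx=6,fy=6,interpolation=cv2.INTER_CUBIC))
E
```

```text
t 10.175 pos [0.4713 0.0943 0.1308] [-1.7999e+02  1.0000e-02 -1.1899e+02] F [-0.32  0.48 -0.02] M [ 0.03 -0.08 -0.04] open 0.044 gf 0.0
shift [0.0001 0.0001 0.0008] rot [-0.  0.  0.]
```

View pics/p3.png

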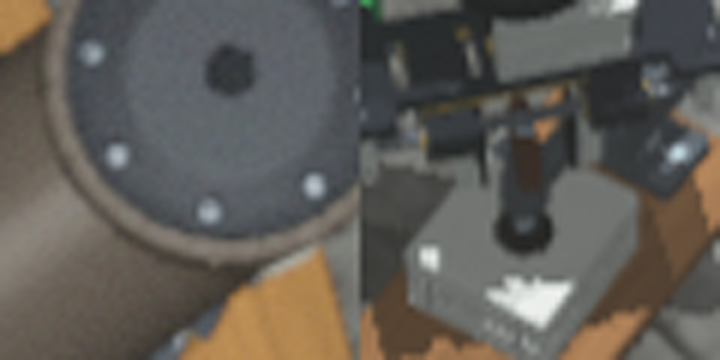

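The handle (525,150) sits midway between the fingers at (485,150) and (570,140). Closing the gripper.

carry_out(rows=[[0,0,0,0,0,0],[0,0,0,0,0,0],[0,0,0,0,0,0],[0,0,0,0,0,0],[0,0,0,0,0,0],[0,0,0,0,0,0]], grip=-1)

```text
clock: 11.02
tool_pos: [0.4709, 0.0943, 0.1307]
orientation: [180.0, -0.0, -119.0]
force: [-3.9, 1.6, 4.3]
opening: 0.0196
gripper_force: 30.0
```

```bash
python3 go.py .4712 .0943 .130 -119
```

```text
t 11.025 pos [0.4709 0.0943 0.1307] [ 1.7998e+02 -2.0000e-02 -1.1899e+02] F [-3.94  1.55  4.28] M [0.74 1.66 0.01] open 0.0196 gf 30.044313669204712
shift [-0.0002 -0.0002  0.0007] rot [ 0. -0.  0.]
```

Opening is 19.6 mm, not 12, so the tips are probably on the screw boss under the handle. I'll open, rise 9 mm and grip again.

carry_out(rows=[[0,0,0,0,0,0],[0,0,0,0,0,0],[0,0,-0.004,0,0,0],[0,0,-0.009,0,0,0]], grip=0)

```text
clock: 11.52
tool_pos: [0.4714, 0.0943, 0.14]
orientation: [-180.0, -0.0, -119.0]
force: [0.5, -0.1, 0.1]
opening: 0.0435
gripper_force: 0.0
```

carry_out(rows=[[0,0,0,0,0,0],[0,0,0,0,0,0],[0,0,0,0,0,0],[0,0,0,0,0,0],[0,0,0,0,0,0],[0,0,0,0,0,0]], grip=-1)

```text
clock: 12.28
tool_pos: [0.471, 0.0941, 0.1395]
orientation: [180.0, -0.0, -119.0]
force: [0.5, -0.5, -0.8]
opening: 0.0118
gripper_force: 29.6
```

```bash
python3 go.py .4712 .0943 .130 -119
```

```text
t 12.275 pos [0.471  0.0941 0.1395] [ 1.7998e+02 -2.0000e-02 -1.1901e+02] F [ 0.54 -0.49 -0.75] M [-0.01  0.18 -0.26] open 0.0118 gf 29.63830590248108
shift [-0.0003 -0.0001  0.0095] rot [ 0. -0. -0.]
```

carry_out(rows=[[0,0,0,0,0,0.09],[0,0,0,0,0,0.18],[0,0,0,0,0,0.27],[0,0,0,0,0,0.36],[0,0,0,0,0,0.45],[0,0,0,0,0,0.54],[0,0,0,0,0,0.63],[0,0,0,0,0,0.7]])

```text
clock: 13.28
tool_pos: [0.4712, 0.0944, 0.1391]
orientation: [-180.0, -0.0, -159.2]
force: [2.2, 0.0, -5.8]
opening: 0.0116
gripper_force: 30.0
```

```bash
python3 go.py .4712 .0943 .140 -159.1
```

```text
t 13.275 pos [0.4712 0.0944 0.1391] [-1.800e+02 -2.000e-02 -1.592e+02] F [ 2.19  0.03 -5.85] M [ 0.05 -0.82  0.23] open 0.0116 gf 30.0231671333313
shift [ 0.     -0.0001 -0.0009] rot [-0.    -0.    -0.002]
```

carry_out(rows=[[0,0,0.001,0,0,0.09],[0,0,0.0015,0,0,0.18],[0,0,0.002,0,0,0.27],[0,0,0.002,0,0,0.36],[0,0,0.0025,0,0,0.45],[0,0,0.0025,0,0,0.54],[0,0,0.003,0,0,0.63],[0,0,0.003,0,0,0.7]])

```text
clock: 14.28
tool_pos: [0.4716, 0.094, 0.1377]
orientation: [-180.0, 0.1, 160.7]
force: [-2.6, -1.6, 8.5]
opening: 0.012
gripper_force: 30.2
```

```bash
python3 go.py .4712 .0943 .140 -199.2
```

```text
t 14.275 pos [0.4716 0.094  0.1377] [-1.7996e+02  6.0000e-02  1.6075e+02] F [-2.65 -1.6   8.49] M [-0.99  0.93  0.35] open 0.012 gf 30.249891579151154
shift [ 0.0005  0.0002 -0.0023] rot [-0.001  0.001 -0.001]
```

carry_out(rows=[[0,0,-0.0013,0,0,0],[0,0,-0.0013,0,0,0]])

```text
clock: 14.52
tool_pos: [0.4715, 0.0941, 0.1381]
orientation: [-180.0, 0.0, 160.9]
force: [2.4, -1.9, 0.3]
opening: 0.0119
gripper_force: 30.2
```

carry_out(rows=[[0,0,0,0,0,0],[0,0,0,0,0,0],[0,0,0,0,0,0],[0,0,-0.01,0,0,0],[0,0,-0.03,0,0,0],[0,0,-0.06,0,0,0],[0,0,-0.09,0,0,0],[0,0,-0.09,0,0,0]], grip=0)

```text
clock: 15.52
tool_pos: [0.4726, 0.095, 0.2311]
orientation: [179.8, 0.2, 160.8]
force: [0.2, 0.3, -0.3]
opening: 0.0438
gripper_force: 0.0
```

carry_out(rows=[[0.03,0,-0.01,0,0,0],[0.06,0,-0.01,0,0,0],[0.06,0,-0.01,0,0,0]])

```text
clock: 15.9
tool_pos: [0.4132, 0.1142, 0.2382]
orientation: [179.9, 0.0, 160.9]
force: [0.7, -0.4, -0.6]
opening: 0.0439
gripper_force: 0.0
```

```bash
python3 go.py .4712 .0943 .140 -199.2; python3 - <<'E'
from plant import viewer
import cv2
import numpy as np
a=viewer.snapshot("top")[200:290,235:325,::-1]; b=viewer.snapshot("scene")[180:270,208:298,::-1]
cv2.imwrite("pics/p4.png",cv2.resize(np.hstack([a,b]),None,fx=4,fy=4,interpolation=cv2.INTER_CUBIC))
E
```

```text
t 15.9 pos [0.4132 0.1142 0.2382] [179.95   0.   160.88] F [ 0.73 -0.42 -0.56] M [ 0.01 -0.26 -0.  ] open 0.0439 gf 0.0
shift [-0.0613  0.0001  0.0982] rot [0.001 0.    0.001]
```

View pics/p4.png

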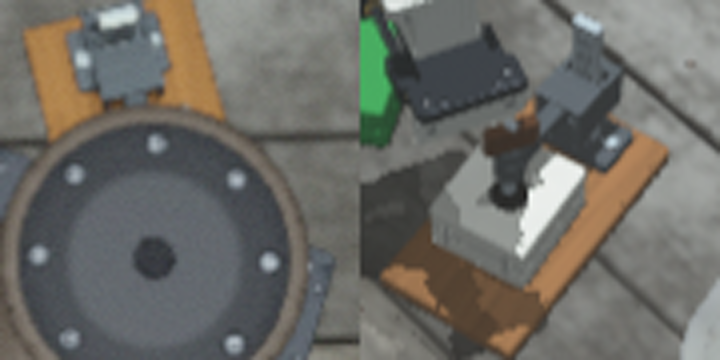

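The handle at (510,135) is turned about a quarter, the foot at (508,195) is on the mould, and the mould is in place with the gripper clear. Handing in.

```bash
python3 -c "
from plant import workorder
print(workorder.close_job())"
```

```text
the job is handed in; nothing more can be done
None
```

I handed the job in at about 16 s; it returned no verdict. The jaw was pushed down with about 16 N until it bound, the T-handle was turned about 1.4 rad clockwise, and the gripper was withdrawn clear. I estimate about 35 N on the mould, worked out from the turn rather than measured.

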